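# Prime the air-line oiler and set its adjusting cap a quarter turn off the bottom

### The job

Get the bench oiler of the strapping tool's air line ready: first prime it with a full stroke of the mushroom-headed plunger on the oil reservoir, down to its stop and then let right back up. Then screw the knurled adjusting cap (already started on its thread) down clockwise until it bottoms out, back it off a quarter turn, and finish with the gripper still holding the cap there, so that it cannot creep while I nip up its lock screw. Leave the bottle, the coupling and the wrench around the oiler where they are.

Things in the scene. Friction and masses are not known exactly. Their poses are not given: they have to be found in the camera images.
- oiler: fixed bench oiler: blue base plate 130 x 250 x 8 mm with a round clear oil reservoir (86 mm across, lid top 111 mm up) at y = -52 mm and a square aluminium metering block (62 x 62 mm, top 98 mm up) at y = +52 mm. Origin: centre of the plate's underside on the bench, z up. Coupler to -x (77 mm), gauge to +x (57 mm) and air inlet to +y (113 mm from the origin) stick out of the block below 80 mm
- plunger_top (a point): centre of the top of the priming plunger's black mushroom head (32 mm across, flat top 22 mm across, 10 mm thick) on a thin upright sprung stem, on the reservoir's axis; 150 mm above the bench when up. The point moves with the head
- plunger (a joint): how far the plunger is pushed down, m: 0 = up, 0.012 = on its stop. The spring pushes back with about 4 N at the top and 8 N at the stop and returns the head by itself
- cap_grip (a point): point on the upright axis of the knurled steel adjusting cap (42 mm diameter, 30 mm tall), 18 mm above its lower rim, 12 mm below its flat top; 128 mm above the bench when bottomed, 3.5 mm higher for each turn unscrewed. At y = +52 mm of the oiler, 104 mm from the plunger's axis. Bottomed, its rim is 12 mm above the block; fingers can straddle it in any direction
- cap (a joint): how far the cap is unscrewed, rad: 0 = bottomed out (hard stop), growing counter-clockwise seen from above (clockwise screws it down). It starts between 1.9 and 4; the thread drags with about 0.1 N m and stays where it is left. A black notch at the edge of the cap's top points to the oiler's +x, over a black line on the block, when bottomed
- oil_bottle: bystander: closed grey plastic oil bottle, 54 mm diameter, 140 mm tall, standing to one side of the oiler; origin at the centre of its underside
- coupling: bystander: brass hose coupling, 28 mm diameter, 58 mm tall, standing on end at the other side of the oiler; origin at the centre of its underside
- wrench: bystander: steel wrench 160 mm long lying on the bench beyond the oiler (its +x side); origin underneath its middle, length along its x

How it is judged (in metres and radians):
On the way, in this order (a step that is already met when the one before it is completed fails the run):
1. the plunger is pressed down to its stop (value of joint plunger above 0.011 m), for 0.1 s.
2. the plunger has been let back up (value of joint plunger below 0.001 m), for 0.1 s.
3. the cap is screwed down until it bottoms out (value of joint cap below 0.06 rad), for 0.1 s.
At the end, for the whole second after the job is handed in: the cap is a quarter turn (1.57 rad, within 0.35 rad) off the bottom and still, gripped between the fingers (contact over 5 N, the grasp point within 30 mm of cap_grip), the plunger is up (within 1 mm), and bottle, coupling and wrench are within 20 mm of where they stood (value of joint cap between 1.22 and 1.92 rad and velocity of joint cap between -0.1 and 0.1 rad/s and contact force between the fingers and cap above 5 N and distance between the grasp point and cap_grip below 0.03 m and value of joint plunger below 0.001 m and distance of each of oil_bottle, coupling, wrench from where it was at the start of the episode below 0.02 m); the arm keeps its last pose, push and grip.
It fails at once if the oil bottle is disturbed (distance of oil_bottle from where it was at the start of the episode above 0.02 m or angle between oil_bottle's own z axis and vertical above 0.4 rad).
It fails at once if the coupling is disturbed (distance of coupling from where it was at the start of the episode above 0.02 m or angle between coupling's own z axis and vertical above 0.4 rad).
It fails at once if the wrench is disturbed (distance of wrench from where it was at the start of the episode above 0.02 m).
It also fails if it takes over 72 s, if anything falls off the work surface, if the arm or the gripper's body presses on something with over 40 N, if the wrist force passes 120 N, or if a joint passes its speed limit or range.

### The arm

A 6-joint arm with a two-finger parallel gripper is mounted at the origin on the work surface. World frame = base frame: x ahead of the robot, y to its left, z up, the work surface at z = 0. Lengths are in m, angles in degrees, forces in N, time in s.
With the tool pointing down it reaches from about 0.25 to 0.725 m from the base axis. Payload 9.7 kg.
Tool frame: the origin (TCP) lies on the centre line of the jaws, within the pads' length; the fingertips stand 14 mm ahead of it and the grasp point (between the pads) lies 5 mm behind it; z points along the fingers, y is the line along which they close (so a half turn about z gives the same grasp; the last joint's range is limited). The gripper opens to 85 mm and grips with 20 to 120 N. Pads are 22 mm wide; open, the fingers measure 114 mm over their backs; the gripper's body (76 mm by 85 mm) begins 54 mm behind the grasp point. The pads swing forward as they close: fully open they stand 13 mm farther back than shut.
Start: joints at [-63.484, 4.979, 10.078, 95.1, 0, 90], TCP at [0.246, -0.492, 0.245] pointing down, gripper open.
Joint ranges: [-179.16, 179.16], [-48.56, 103.87], [-65.8, 70.77], [-126.05, 130.52], [-82.76, 87.17], [-180, 180]. Speed limits (degrees/s): [127.2, 127.2, 147.25, 180, 180, 180].

### API

Orientations are given as [roll, pitch, yaw] about the fixed x, y, z axes, in that order (R = Rz(yaw) Ry(pitch) Rx(roll)).
In Python, from workcell import bot, camera, get_calibration, ticket gives the robot as it stands. The module is installed in compiled form; this text tells all that it offers.
- The arm moves only by the tool send_rows, never from a script. Its arguments are lists of equal length, an entry for each row: "linear": the shift along the tool's x, y, z in m, a list of three; "twist": the turn, a rotation vector about the tool's x, y, z in units of 10 degrees (1.0 is 10 degrees), a list of three; "gripper": the opening in per cent of the stroke, from 0 (shut) to 100 (fully open). In form: {"linear": [[x, y, z], ...], "twist": [[wx, wy, wz], ...], "gripper": [gripper, ...]}. A call has 1 to 8 rows; each row shifts and turns the commanded pose from where the row before left it, along the tool's axes as they then stand; what a row does not reach is not made up. A row lasts 1/8 s, in which the tool goes at most 62.5 mm and 10.7 degrees, less where a joint would pass 70% of its speed; a pose out of reach is approached as far as the arm can. A call with a gripper value outside its range is refused whole. The fingers move at their own pace and stop on an object; "grip_force" is the grip in N (left out, the last holds). Time passes only in rows, so rows that do not move let the fingers close. It gives the time, the measured TCP pose, the force, the opening and the grip force at its end, in the units of the state.
- bot.get_obs(): the state, without advancing time (a new reading comes with each control period).
- camera(name): name is "side" or "top" or "wrist"; returns the picture (384x512x3 uint8, red, green, blue); there is no depth.
- get_calibration(name): a dict with "fx", "fy", "cx", "cy" (pixels), "k1" (the pictures are not rectified: a ray, as slopes to the right and down, at radius r is drawn at 1 + k1 r^2 times it, then the intrinsics apply), "origin" and "orientation" of the camera in the world; the wrist camera has in their place "hand_eye" (4x4, takes a point from camera to tool coordinates, whose origin is the TCP and whose axes are the flange's). Camera axes: x right, y down, z forward; pixel columns grow to the right and rows downward; lengths in m; the calibration is good to about 2 mm. A picture is of the moment at which its call begins: read the wrist's pose just before it. get_calibration takes no time and is no camera call.
- ticket.job_done(): hands the job in; it is judged then, once.
The state is a dict: "time": time; "q": joint angles; "qd": joint speeds; "joint_efforts": joint torques, N m; "ee_pos": TCP position; "tcp_rot": TCP orientation; "wrist_force": force on the tool from outside, world axes, zero at the start; "torque": the same for the moment, N m; "opening": finger opening in m; "grasp_force": force on a finger pad.
Only numpy, scipy, OpenCV 4.12 (cv2) and the standard library are available. Lean on these libraries where they do the work, as an engineer would, in place of code of your own. Each camera call takes 0.05 s, during which the arm holds its last target. There are 200 camera calls.

## Working session

There is one attempt and no reset: what is moved stays moved. The work goes in short steps, Python scripts to look and compute and a tool call to move; the robot and the scene stay as the last step left them, time stands still between calls to the robot, and variables do not carry over. Pictures are saved under pics/ and viewed, at most 10 in all, crops included, and the job is handed in when it is done.

Besides the shell and the picture viewer there is one more tool, called after ">>>" as name(argument=value, ...) on one line, values as JSON. send_rows: Moves the arm, as the interface text tells. Its arguments: {"type":"object","properties":{"linear":{"type":"array"},"twist":{"type":"array"},"gripper":{"type":"array"},"grip_force":{"type":"number"}},"required":["linear","twist","gripper"]}

```bash
mkdir -p pics
python3 - <<'E'
from workcell import bot,camera,get_calibration
import cv2
print(bot.get_obs())
for n in("side","top","wrist"):
    c=get_calibration(n);print(n,c)
    cv2.imwrite(f"pics/{n}0.png",camera(n)[:,:,::-1])
E
```

```text
{'time': 0.0, 'q': array([-6.34836081e+01,  5.01067931e+00,  1.00320133e+01,  9.50995503e+01,
        4.72400697e-04,  9.00008225e+01]), 'qd': array([-0.05403313,  0.07387862,  0.08179768,  0.06323319, -0.02111736,
       -0.09415493]), 'joint_efforts': array([-1.12375608e-03, -5.20392466e+01,  4.64807224e+01,  1.61880342e-02,
       -1.95975485e-05,  1.75677354e-05]), 'ee_pos': array([ 0.24545089, -0.49194082,  0.24456524]), 'tcp_rot': array([-1.79921784e+02, -4.71277411e-04,  2.65155687e+01]), 'wrist_force': array([ 0.71193494,  0.7177478 , -0.92608904]), 'torque': array([-0.02559214, -0.00720178,  0.04275596]), 'grasp_force': 0.0, 'opening': 0.08521631655461717}
side {'fx': 358.6987012771931, 'fy': 358.6987012771931, 'cx': 257.63638835959534, 'cy': 193.77087246201486, 'k1': 0.02634344856447162, 'origin': array([0.43405974, 0.63383063, 0.84809794]), 'orientation': array([-141.66611333,   -0.57846462, -163.9009806 ])}
top {'fx': 407.081136665258, 'fy': 407.081136665258, 'cx': 256.25846401257513, 'cy': 192.19567287623792, 'k1': -0.14263918955133031, 'origin': array([0.48089565, 0.04157149, 1.09373538]), 'orientation': array([-174.46818793,    0.35858864,  -88.31104749])}
wrist {'fx': 276.4122041154414, 'fy': 276.4122041154414, 'cx': 255.98014955626874, 'cy': 190.51058957414403, 'k1': 0.008074336652566558, 'hand_eye': array([[-1.52677701e-04, -9.44642100e-01, -3.28102545e-01,
         8.43883089e-02],
       [ 9.99999900e-01, -2.82490946e-04,  3.47986191e-04,
        -7.14019710e-04],
       [-4.21408404e-04, -3.28102459e-01,  9.44642048e-01,
        -1.27768873e-01],
       [ 0.00000000e+00,  0.00000000e+00,  0.00000000e+00,
         1.00000000e+00]])}
```

View pics/top0.png

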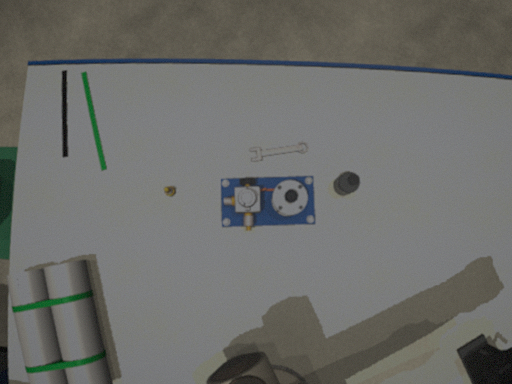

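View pics/side0.png

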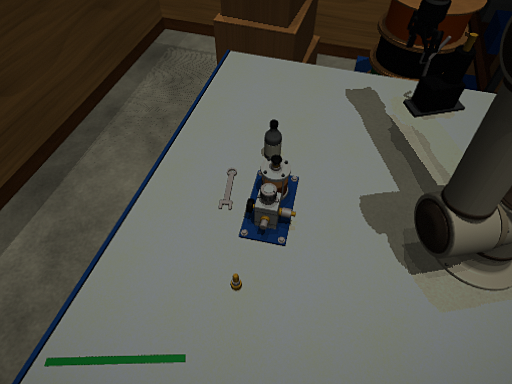

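The top view shows the plate centred near (268,201), the metering block with its cap at (247,198), and the reservoir with the black head at (291,196). The bottle is at (348,183), the coupling at (170,190) and the wrench at (278,152). In the side view the cap is near (268,192) and the head near (276,160).

```bash
cat > h.py <<'E'
import numpy as np,cv2
from scipy.spatial.transform import Rotation as R
from workcell import bot,camera,get_calibration
def cam(n,obs=None):
    c=get_calibration(n)
    if n=="wrist":
        T=np.eye(4);T[:3,:3]=R.from_euler("xyz",obs["tcp_rot"],degrees=True).as_matrix();T[:3,3]=obs["ee_pos"]
        T=T@c["hand_eye"];return c,T[:3,:3],T[:3,3]
    return c,R.from_euler("xyz",c["orientation"],degrees=True).as_matrix(),np.array(c["origin"])
def ray(C,uv):
    c,M,o=C
    d=(np.array(uv,float)-[c["cx"],c["cy"]])/[c["fx"],c["fy"]];s=d.copy()
    for _ in range(20): s=d/(1+c["k1"]*(s@s))
    return o,M@np.r_[s,1]
def plane(C,uv,z):
    o,d=ray(C,uv);return o+d*(z-o[2])/d[2]
def proj(C,p):
    c,M,o=C;q=M.T@(np.array(p)-o);s=q[:2]/q[2];s=s*(1+c["k1"]*(s@s))
    return s*[c["fx"],c["fy"]]+[c["cx"],c["cy"]]
E
python3 - <<'E'
from h import *
t=cv2.imread("pics/top0.png");s=cv2.imread("pics/side0.png")
C=cam("top");S=cam("side")
h=cv2.cvtColor(t,cv2.COLOR_BGR2HSV)
m=cv2.inRange(h,(100,120,30),(130,255,255));m[:120]=0;m[:,:200]=0;m[:,340:]=0;m[250:]=0
r=cv2.minAreaRect(cv2.findNonZero(m));b=cv2.boxPoints(r)
P=np.array([plane(C,x,.008) for x in b]);print(b,P,np.linalg.norm(np.diff(P,axis=0),axis=1))
o=P.mean(0);print("origin",o)
i=np.argmax([np.linalg.norm(P[1]-P[0]),np.linalg.norm(P[2]-P[1])]);e=P[i+1]-P[i]
e=e/np.linalg.norm(e)*np.sign(e[1]);print("yaw",np.degrees(np.arctan2(-e[0],e[1])))
for n,k in(("cap",.052),("plunger",-.052)):
    for z in (.15 if k<0 else .142,):
        p=np.r_[(o+k*e)[:2],z];print(n,p,proj(C,p),proj(S,p))
for nm,im,(x,y) in(("t",t,(215,140)),("s",s,(225,110))):
    cv2.imwrite(f"pics/{nm}c.png",cv2.resize(im[y:y+100,x:x+150 if nm=="t" else x+100],None,fx=5,fy=5,interpolation=cv2.INTER_CUBIC))
E
```

```text
[[220.82343 179.34927]
 [312.1405  176.4956 ]
 [313.57953 222.54437]
 [222.26245 225.39804]] [[ 0.6177879   0.14786393  0.008     ]
 [ 0.63264791 -0.09784064  0.008     ]
 [ 0.50891255 -0.10379259  0.008     ]
 [ 0.49432256  0.13941296  0.008     ]] [0.24615352 0.12387843 0.24364279]
origin [0.56341773 0.02141091 0.008     ]
yaw 3.460985271610097
cap [0.56027855 0.07331607 0.142     ] [246.2726251  197.24592101] [268.29314468 189.14179646]
plunger [ 0.56655691 -0.03049425  0.15      ] [290.81451615 195.5526206 ] [276.14500578 158.07708627]
```

View pics/tc.png

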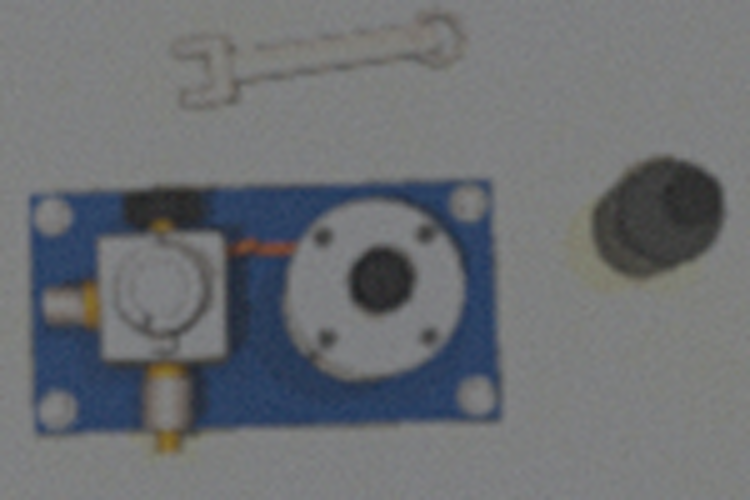

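View pics/sc.png

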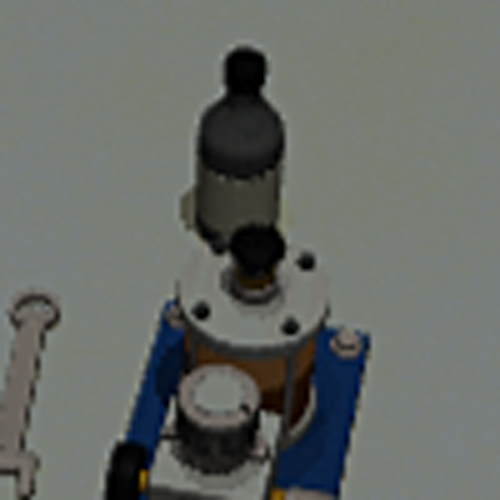

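Both crops agree with the plate-derived prediction to within half a pixel: head at (291,196) and cap at (246.5,197) in the top view. The notch sits at about (244,204), which puts the cap roughly 2.7 rad off the bottom. Next I'll move above the plunger with the fingers shut.

>>> send_rows(linear=[[0.031,-0.017,0],[0.031,-0.017,0],[0.031,-0.017,0],[0.031,-0.017,0],[0.031,-0.017,0],[0.031,-0.017,0],[0.031,-0.017,0],[0.031,-0.017,0]], twist=[[0,0,0],[0,0,0],[0,0,0],[0,0,0],[0,0,0],[0,0,0],[0,0,0],[0,0,0]], gripper=[0,0,0,0,0,0,0,0], grip_force=40)

```text
time: 1.15
ee_pos: [0.4072, -0.2587, 0.2451]
tcp_rot: [-180.0, 0.0, 26.5]
wrist_force: [0.3, -0.4, 0.1]
opening: 0.0001
grasp_force: 0.0
```

>>> send_rows(linear=[[0.031,-0.017,0],[0.031,-0.017,0],[0.031,-0.017,0],[0.031,-0.017,0],[0.031,-0.017,0],[0.031,-0.016,0],[0.031,-0.016,0],[0,0,0]], twist=[[0,0,0],[0,0,0],[0,0,0],[0,0,0],[0,0,0],[0,0,0],[0,0,0],[0,0,0]], gripper=[0,0,0,0,0,0,0,0])

```text
time: 2.15
ee_pos: [0.5494, -0.0566, 0.2444]
tcp_rot: [-180.0, 0.1, 26.7]
wrist_force: [-0.2, 0.4, 0.3]
opening: -0.0002
grasp_force: 0.0
```

Run:
```python
from h import *
o=bot.get_obs();print(o["time"],o["ee_pos"],o["tcp_rot"],o["q"],o["wrist_force"])
w=camera("wrist")[:,:,::-1];cv2.imwrite("pics/w1.png",w)
W=cam("wrist",o)
for p in((.5603,.0733,.1415),(.5666,-.0305,.15)):print(proj(W,p))
```

```text
2.15 [ 0.54937033 -0.05656423  0.24442776] [-1.79953474e+02  5.47528071e-02  2.66627310e+01] [-5.88336070e+00  5.34795521e+00  1.03788628e+01  9.51020919e+01
  9.76377762e-03  1.47453925e+02] [-0.21248021  0.36952007  0.25342539]
[118.87793578 115.63364548]
[238.02153912 167.71479536]
```

View pics/w1.png

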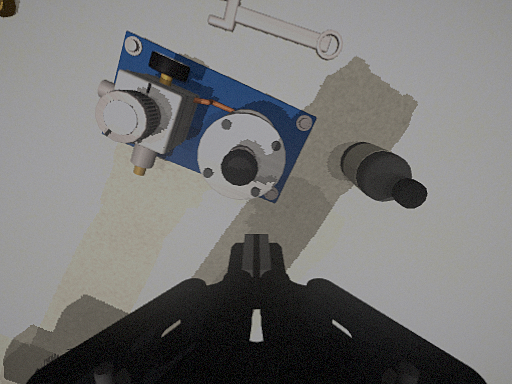

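The wrist view shows the head at (240,167), where I predicted (238,168), and the cap top at (120,117), where I predicted (119,116). The positions agree within 2 mm. The notch at about (107,132) puts the cap near 2.75 rad. Next I'll press.

>>> send_rows(linear=[[0.014,-0.007,0.0],[0.013,-0.007,0.01],[0,0,0.02],[0,0,0.02],[0,0,0.015],[0,0,0.01],[0,0,0.005],[0,0,0]], twist=[[0,0,0],[0,0,0],[0,0,0],[0,0,0],[0,0,0],[0,0,0],[0,0,0],[0,0,0]], gripper=[0,0,0,0,0,0,0,0])

```text
time: 3.2
ee_pos: [0.5666, -0.0336, 0.1654]
tcp_rot: [180.0, -0.0, 26.5]
wrist_force: [-0.2, -0.9, 0.2]
opening: -0.0002
grasp_force: 0.0
```

>>> send_rows(linear=[[0,0,0.003],[0,0,0.003],[0,0,0.003],[0,0,0.002],[0,0,0.001],[0,0,0]], twist=[[0,0,0],[0,0,0],[0,0,0],[0,0,0],[0,0,0],[0,0,0]], gripper=[0,0,0,0,0,0])

```text
time: 3.95
ee_pos: [0.567, -0.0336, 0.1543]
tcp_rot: [179.9, -0.1, 26.5]
wrist_force: [-1.1, -1.0, 6.7]
opening: 0.0003
grasp_force: 3.6
```

>>> send_rows(linear=[[0,0,0.001],[0,0,0.001],[0,0,0.001],[0,0,0]], twist=[[0,0,0],[0,0,0],[0,0,0],[0,0,0]], gripper=[0,0,0,0])

```text
time: 4.45
ee_pos: [0.567, -0.0336, 0.152]
tcp_rot: [179.9, -0.1, 26.5]
wrist_force: [-2.7, 0.2, 11.2]
opening: -0.0
grasp_force: 5.7
```

>>> send_rows(linear=[[0,0,0.0005],[0,0,0.0005],[0,0,0],[0,0,0]], twist=[[0,0,0],[0,0,0],[0,0,0],[0,0,0]], gripper=[0,0,0,0])

```text
time: 4.95
ee_pos: [0.567, -0.0336, 0.152]
tcp_rot: [179.9, -0.2, 26.5]
wrist_force: [-5.4, -1.2, 17.6]
opening: 0.0001
grasp_force: 8.7
```

The plunger is on its stop: the force rises while z stays put. Next I'll let it up and turn the wrist back for the cap.

>>> send_rows(linear=[[0,0,-0.005],[0,0,-0.015],[0,0,-0.02],[0,0,-0.02],[0,0,-0.02],[0,0,0],[0,0,0],[0,0,0]], twist=[[0,0,0],[0,0,0],[0,0,0],[0,0,0],[0,0,-1],[0,0,-1],[0,0,-1],[0,0,-1]], gripper=[0,0,0,0,100,100,100,100])

```text
time: 5.95
ee_pos: [0.5665, -0.0336, 0.2295]
tcp_rot: [-180.0, 0.0, 66.8]
wrist_force: [-0.2, 0.1, -0.8]
opening: 0.0722
grasp_force: 0.0
```

>>> send_rows(linear=[[0,0,0],[0,0,0],[0,0,0],[0,0,0],[0,0,0],[0,0,0],[0,0,0],[0,0,0]], twist=[[0,0,-1],[0,0,-1],[0,0,-1],[0,0,-1],[0,0,-1],[0,0,-1],[0,0,-1],[0,0,-1]], gripper=[100,100,100,100,100,100,100,100])

```text
time: 6.95
ee_pos: [0.5665, -0.0336, 0.2295]
tcp_rot: [-180.0, -0.0, 146.8]
wrist_force: [-0.1, -0.3, 0.4]
opening: 0.0855
grasp_force: 0.0
```

>>> send_rows(linear=[[0,0,0],[0,0,0],[0,0,0],[0,0,0],[0,0,0],[0,0,0],[0,0,0],[0,0,0]], twist=[[0,0,-1],[0,0,-1],[0,0,-1],[0,0,-1],[0,0,-1],[0,0,-1],[0,0,-1],[0,0,-1]], gripper=[100,100,100,100,100,100,100,100])

```text
time: 7.95
ee_pos: [0.5665, -0.0336, 0.2295]
tcp_rot: [180.0, -0.0, -133.2]
wrist_force: [-0.4, 0.2, 0.2]
opening: 0.0853
grasp_force: 0.0
```

>>> send_rows(linear=[[0,0,0],[0,0,0],[0,0,0],[0,0,0],[0,0,0],[0,0,0]], twist=[[0,0,-1],[0,0,-1],[0,0,-1],[0,0,-1],[0,0,0],[0,0,0]], gripper=[100,100,100,100,100,100])

```text
time: 8.7
ee_pos: [0.5666, -0.0336, 0.2293]
tcp_rot: [180.0, 0.0, -93.7]
wrist_force: [-0.2, -0.8, 0.1]
opening: 0.0859
grasp_force: 0.0
```

Run:
```python
from h import *
o=bot.get_obs();print(o["time"],o["ee_pos"],o["tcp_rot"],o["q"],o["wrist_force"],o["torque"])
M=R.from_euler("xyz",o["tcp_rot"],degrees=True).as_matrix()
print(M.T@(np.array([.560,.0728,.1245])-o["ee_pos"]))
C=cam("top");im=camera("top")[:,:,::-1];cv2.imwrite("pics/t2.png",im)
```

```text
8.7 [ 0.5665564  -0.03357084  0.22934793] [ 1.79987671e+02  7.82124651e-04 -9.37035143e+01] [-3.39145500e+00  7.11320423e+00  1.06217164e+01  9.35208367e+01
  8.49262247e-04 -8.96879409e+01] [-0.16272639 -0.84119119  0.13521882] [ 0.04952767  0.02132917 -0.00344841]
[-0.10572376  0.01339101  0.10485226]
```

>>> send_rows(linear=[[-0.026,0.003,0],[-0.03,0.004,0],[-0.03,0.004,0],[-0.02,0.002,0],[0,0,0],[0,0,0]], twist=[[0,0,0],[0,0,0],[0,0,0],[0,0,0],[0,0,0],[0,0,0]], gripper=[100,100,100,100,100,100])

```text
time: 9.5
ee_pos: [0.5601, 0.0725, 0.2292]
tcp_rot: [180.0, -0.0, -93.5]
wrist_force: [0.9, -0.0, 0.1]
opening: 0.0858
grasp_force: 0.0
```

Run:
```python
from h import *
o=bot.get_obs();print(o["time"],o["ee_pos"],o["tcp_rot"],o["q"])
w=camera("wrist")[:,:,::-1];W=cam("wrist",o)
print(proj(W,(.56,.0728,.1415)),proj(W,(.5813,.0741,.1415)))
cv2.imwrite("pics/w2.png",cv2.resize(w,(768,576),interpolation=cv2.INTER_CUBIC))
```

```text
9.5 [0.56013588 0.07254721 0.22924654] [ 1.79996602e+02 -1.75504871e-02 -9.35188051e+01] [ 7.38766588e+00  6.72368746e+00  1.01827069e+01  9.34656764e+01
 -1.65906277e-02 -7.90935276e+01]
[255.43014608 201.55133653] [230.22384759 204.43839749]
```

View pics/w2.png

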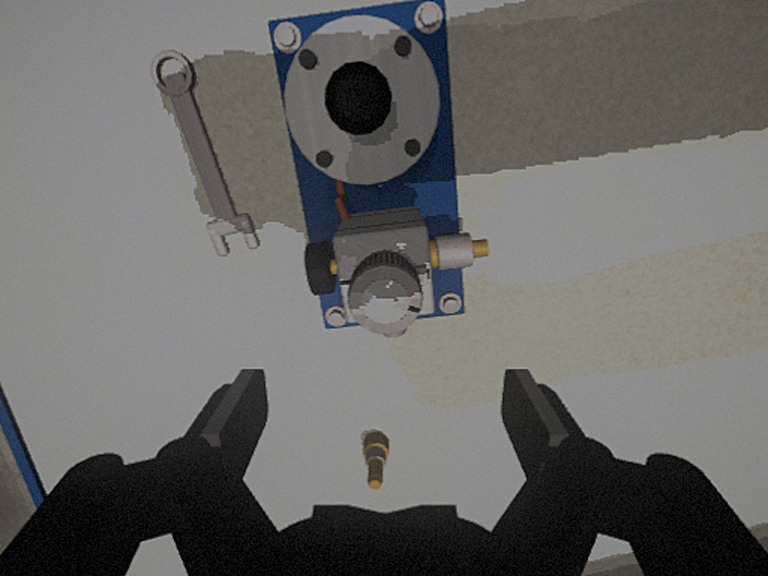

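The cap top is at about (257,200) in wrist pixels and I predicted (255,201.5). The notch at (277,206) gives about 2.7 rad. The cap sits centred between the jaws, so I'll descend and close.

>>> send_rows(linear=[[0,0.001,0.01],[0,0,0.02],[0,0,0.02],[0,0,0.02],[0,0,0.02],[0,0,0.012],[0,0,0.005],[0,0,0]], twist=[[0,0,0],[0,0,0],[0,0,0],[0,0,0],[0,0,0],[0,0,0],[0,0,0],[0,0,0]], gripper=[100,100,100,100,100,100,100,100])

```text
time: 10.55
ee_pos: [0.5591, 0.0729, 0.1224]
tcp_rot: [-180.0, 0.0, -93.5]
wrist_force: [-0.0, -0.6, 0.3]
opening: 0.0852
grasp_force: 0.0
```

>>> send_rows(linear=[[0,0,0],[0,0,0],[0,0,0],[0,0,0],[0,0,0],[0,0,0],[0,0,0],[0,0,0]], twist=[[0,0,0],[0,0,0],[0,0,0],[0,0,0],[0,0,0],[0,0,0],[0,0,0],[0,0,0]], gripper=[40,40,40,40,40,40,40,40], grip_force=40)

```text
time: 11.55
ee_pos: [0.5598, 0.0731, 0.1231]
tcp_rot: [-179.9, 0.0, -93.5]
wrist_force: [4.3, -1.6, 5.8]
opening: 0.041
grasp_force: 40.9
```

>>> send_rows(linear=[[0,-0.0007,-0.0006],[0,0,0],[0,0,0.0001],[0,0,0.0001],[0,0,0.0001],[0,0,0.0001],[0,0,0.0001],[0,0,0]], twist=[[0,0,0],[0,0,0],[0,0,0.5],[0,0,1],[0,0,1],[0,0,1],[0,0,0.5],[0,0,0]], gripper=[30,30,30,30,30,30,30,30])

```text
time: 12.55
ee_pos: [0.5605, 0.0728, 0.1227]
tcp_rot: [-179.9, 0.1, -133.6]
wrist_force: [5.9, -1.4, 3.3]
opening: 0.0409
grasp_force: 41.0
```

Run:
```python
from h import *
o=bot.get_obs();print(o["time"],o["ee_pos"],o["tcp_rot"],o["q"][5],o["wrist_force"],o["torque"])
w=camera("wrist")[:,:,::-1]
cv2.imwrite("pics/w3.png",cv2.resize(w[150:340,130:380],None,fx=3,fy=3,interpolation=cv2.INTER_CUBIC))
```

```text
12.55 [0.5605222  0.07277996 0.12270762] [-1.79907922e+02  5.19807656e-02 -1.33576752e+02] -39.0065470392663 [ 5.87179804 -1.43076731  3.31188613] [-0.32707718 -1.1670392  -0.10497439]
```

View pics/w3.png

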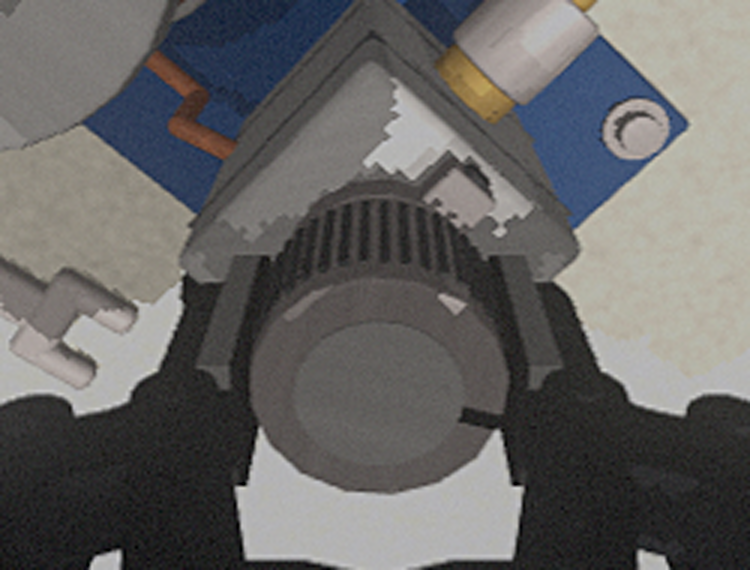

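The notch at (483,415) in the crop holds the same angle relative to the jaws as before, so the cap is turning with the gripper. About 115° remain.

>>> send_rows(linear=[[0,0,0.0001],[0,0,0.0001],[0,0,0.0001],[0,0,0.0001],[0,0,0.0001],[0,0,0.0001],[0,0,0.0001],[0,0,0.0001]], twist=[[0,0,0.5],[0,0,1],[0,0,1],[0,0,1],[0,0,1],[0,0,1],[0,0,1],[0,0,0.5]], gripper=[30,30,30,30,30,30,30,30])

```text
time: 13.6
ee_pos: [0.5607, 0.0716, 0.122]
tcp_rot: [-179.9, 0.2, 156.2]
wrist_force: [6.6, -8.5, 5.3]
opening: 0.0409
grasp_force: 40.9
```

>>> send_rows(linear=[[0,0,0.0001],[0,0,0.0001],[0,0,0.0001],[0,0,0.0001],[0,0,0],[0,0,0]], twist=[[0,0,0.5],[0,0,1],[0,0,1],[0,0,0.5],[0,0,0],[0,0,0]], gripper=[30,30,30,30,30,30])

```text
time: 14.35
ee_pos: [0.5604, 0.0711, 0.1217]
tcp_rot: [-180.0, 0.2, 126.4]
wrist_force: [4.7, -11.4, 7.1]
opening: 0.0412
grasp_force: 41.2
```

Run:
```python
from h import *
o=bot.get_obs();print(o["time"],o["ee_pos"],o["tcp_rot"],o["q"][5],o["wrist_force"],o["torque"])
```

```text
14.35 [0.56041015 0.07114257 0.12168646] [-179.95313981    0.22408023  126.41071692] 60.92896838247263 [  4.74897847 -11.37268409   7.08158408] [-2.05377047 -0.88021602 -0.12759373]
```

>>> send_rows(linear=[[-0.0008,-0.0002,-0.0003],[-0.0008,-0.0002,-0.0002],[0,0,0.0001],[0,0,0],[0,0,0]], twist=[[0,0,0],[0,0,0],[0,0,0.5],[0,0,0.5],[0,0,0]], gripper=[30,30,30,30,30])

```text
time: 14.98
ee_pos: [0.5603, 0.0709, 0.1216]
tcp_rot: [-180.0, 0.1, 116.5]
wrist_force: [1.9, -5.2, 5.4]
opening: 0.041
grasp_force: 41.1
```

```bash
cat > s.py <<'E'
from h import *
o=bot.get_obs();print(o["time"],o["ee_pos"],o["tcp_rot"],o["q"][5],o["joint_efforts"][5],o["wrist_force"],o["torque"])
E
python3 s.py
```

```text
14.975 [0.56027658 0.07093531 0.12161314] [-1.79958990e+02  5.29487604e-02  1.16487577e+02] 70.75862069712147 0.5649683251976967 [ 1.89995864 -5.16563795  5.35682498] [-0.94142643 -0.28512602 -0.11462655]
```

>>> send_rows(linear=[[0,0,0],[0,0,0],[0,0,0]], twist=[[0,0,0.5],[0,0,0.5],[0,0,0]], gripper=[30,30,30])

```text
time: 15.35
ee_pos: [0.56, 0.0715, 0.1215]
tcp_rot: [-179.9, 0.0, 106.6]
wrist_force: [-0.5, -2.9, 4.9]
opening: 0.0412
grasp_force: 41.1
```

```bash
python3 s.py
```

```text
15.35 [0.55996363 0.07145829 0.12151581] [-1.79944526e+02  2.70982222e-03  1.06610356e+02] 80.6675974764797 1.3166797533631325 [-0.46350222 -2.93921314  4.91402813] [-0.46420043  0.01267707  0.74010415]
```

Torque jumped to 0.74 N m after about 160° of turn, so the cap has probably bottomed. I'll push a little more and check the notch.

>>> send_rows(linear=[[0,0,0],[0,0,0]], twist=[[0,0,0.4],[0,0,0]], gripper=[30,30])

```text
time: 15.6
ee_pos: [0.5598, 0.0719, 0.1215]
tcp_rot: [-179.9, -0.1, 102.6]
wrist_force: [-2.6, -0.4, 4.7]
opening: 0.0413
grasp_force: 41.2
```

```bash
python3 s.py
python3 - <<'E'
from h import *
w=camera("wrist")[:,:,::-1]
cv2.imwrite("pics/w4.png",cv2.resize(w[150:340,130:380],None,fx=3,fy=3,interpolation=cv2.INTER_CUBIC))
E
```

```text
15.6 [0.55981936 0.07193241 0.12148008] [-1.79942586e+02 -5.52830987e-02  1.02635944e+02] 84.66207761470173 0.5452438071370125 [-2.6158903  -0.42941663  4.70062555] [0.24245223 0.39800079 0.12358099]
```

View pics/w4.png

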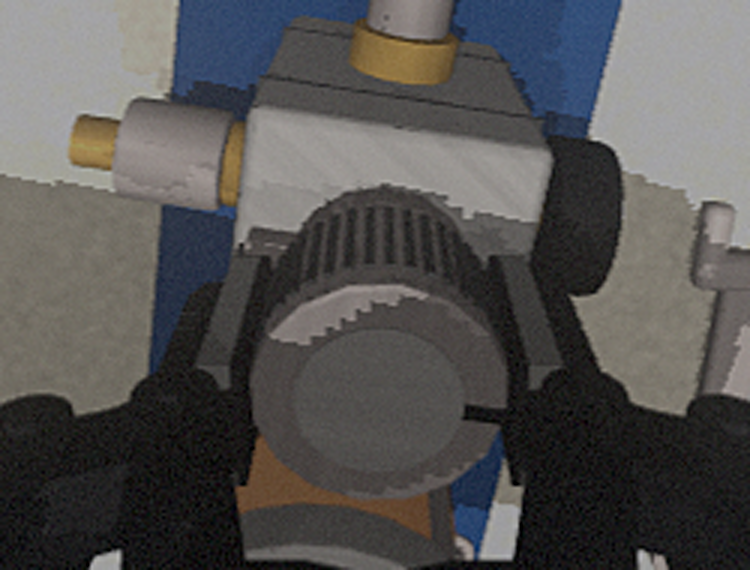

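The notch at (484,412) points almost along the oiler's +x and has slipped about 3° in the jaws. I'll confirm the stop with a firmer grip and a slow turn.

>>> send_rows(linear=[[0,0,0],[0,0,0],[0,0,0],[0,0,0]], twist=[[0,0,0],[0,0,0],[0,0,0.3],[0,0,0]], gripper=[30,30,30,30], grip_force=60)

```text
time: 16.15
ee_pos: [0.5599, 0.0714, 0.1215]
tcp_rot: [-179.9, 0.0, 99.7]
wrist_force: [-0.9, -3.0, 4.7]
opening: 0.0406
grasp_force: 59.8
```

```bash
python3 s.py
```

```text
16.15 [0.55986389 0.07144595 0.12150537] [-1.79934198e+02  2.23702472e-02  9.97162525e+01] 87.56822960150289 1.43358014523983 [-0.94714548 -2.97713482  4.70433552] [-0.41794266  0.3064543   1.12081922]
```

>>> send_rows(linear=[[0,0,0],[0,0,0]], twist=[[0,0,0.3],[0,0,0]], gripper=[30,30])

```text
time: 16.4
ee_pos: [0.5599, 0.0715, 0.1215]
tcp_rot: [-179.9, 0.0, 96.7]
wrist_force: [-1.4, -2.5, 4.4]
opening: 0.0407
grasp_force: 59.9
```

```bash
python3 s.py
```

```text
16.4 [0.55986007 0.07146315 0.12149196] [-1.79934596e+02  1.92218940e-02  9.67152341e+01] 90.56786940263054 1.4654701575636864 [-1.40429561 -2.45714029  4.35669861] [-0.40138727  0.29477336  1.1400716 ]
```

The torque saturates at 1.1 N m with 60 N of grip, against 0.74 at 40 N. That is the pads slipping on the cap while it sits on its hard stop, so it has bottomed. Now back off a quarter turn.

>>> send_rows(linear=[[0,0,-0.0001],[0,0,-0.0001],[0,0,-0.0001],[0,0,-0.0001],[0,0,-0.0001],[0,0,-0.0001],[0,0,-0.0001],[0,0,-0.0001]], twist=[[0,0,-0.5],[0,0,-1],[0,0,-1],[0,0,-1],[0,0,-1],[0,0,-1],[0,0,-1],[0,0,-1]], gripper=[30,30,30,30,30,30,30,30])

```text
time: 17.4
ee_pos: [0.5603, 0.0718, 0.1222]
tcp_rot: [180.0, -0.0, 172.0]
wrist_force: [1.6, 1.4, 3.3]
opening: 0.0407
grasp_force: 59.9
```

>>> send_rows(linear=[[0,0,-0.0001],[0,0,0],[0,0,0],[0,0,0]], twist=[[0,0,-1],[0,0,-0.5],[0,0,0],[0,0,0]], gripper=[30,30,30,30])

```text
time: 17.9
ee_pos: [0.5603, 0.0719, 0.1224]
tcp_rot: [180.0, -0.0, -173.5]
wrist_force: [-0.3, 3.7, 2.9]
opening: 0.0407
grasp_force: 60.0
```

```bash
python3 s.py
python3 - <<'E'
from h import *
w=camera("wrist")[:,:,::-1]
cv2.imwrite("pics/w5.png",cv2.resize(w[150:340,130:380],None,fx=3,fy=3,interpolation=cv2.INTER_CUBIC))
cv2.imwrite("pics/t5.png",camera("top")[:,:,::-1])
E
```

```text
17.9 [0.56026212 0.0718777  0.12236451] [ 1.79961232e+02 -1.57316365e-02 -1.73522432e+02] 0.8144389627109238 0.022073935833759606 [-0.29408388  3.68037945  2.9175451 ] [ 0.6344068  -0.06026187  0.11591784]
```

View pics/w5.png

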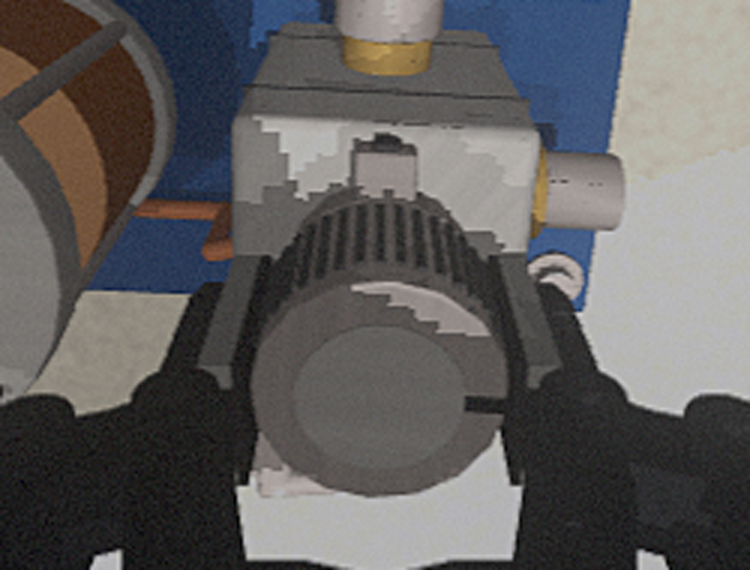

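The notch at (484,404) now points about 88° counter-clockwise of its bottomed reading, the grip is 60 N, and the tool hasn't been near the plunger or the bystanders. Handing in.

```bash
python3 -c "
from workcell import ticket
print(ticket.job_done())"
```

```text
the job is handed in; nothing more can be done
None
```

I primed the oiler with a full plunger stroke, screwed the cap down to its stop and backed it off about a quarter turn (88° by the notch). The gripper is still holding it at 60 N, and the job is handed in, but it returned no verdict.

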